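# Nest the finished blue LED modules

## Robot

A 6-joint arm with a two-finger parallel gripper is mounted at the origin on the work surface. World frame = base frame: x ahead of the robot, y to its left, z up, the work surface at z = 0. Lengths are in m, angles in degrees, forces in N, time in s.
With the tool pointing down it reaches from about 0.275 to 0.825 m from the base axis. Payload 4.9 kg.
Tool frame: the origin (TCP) lies on the centre line of the jaws, within the pads' length; the fingertips stand ahead of it and the grasp point (between the pads) lies 8 mm behind it (nose_length is the z of the fingertips in the tool frame, in m); z points along the fingers, y is the line along which they close (so a half turn about z gives the same grasp; the last joint's range is limited). The gripper opens to 85 mm and grips with 20 to 120 N. Pads are 22 mm wide; open, the fingers measure 114 mm over their backs; the gripper's body (76 mm by 85 mm) begins 54 mm behind the grasp point. The pads swing forward as they close: fully open they stand 13 mm farther back than shut.
Start: joints at [-74.095, 18.69, -11.035, 60.275, 0, 82.311], TCP at [0.22, -0.504, 0.242] pointing down, gripper open.
Joint ranges: [-152.03, 152.03], [-55.5, 102.48], [-74.3, 77.21], [-110.64, 120.58], [-84.22, 78.4], [-180, 180]. Speed limits (degrees/s): [147.25, 147.25, 180, 180, 180, 180].

## Interface

Orientations are given as a 3x3 rotation matrix whose columns are the frame's x, y, z axes.
In Python, from plant import observe, read_camera, finish_job, boxes_of, nose_length gives the robot as it stands.
- The arm moves only by the tool arm_command, never from a script. Its argument "rows" is a list of rows, each an object of numbers: "x", "y", "z": the shift along the tool's x, y, z in m; "turn": the turn about the tool's z in degrees. In form: [{"x": .., "y": .., "z": .., "turn": ..}, ...]. A call has 1 to 8 rows; each row shifts and turns the commanded pose from where the row before left it, along the tool's axes as they then stand; what a row does not reach is not made up. A row lasts 1/10 s, in which the tool goes at most 50 mm and 8.59 degrees, less where a joint would pass 70% of its speed; a pose out of reach is approached as far as the arm can. A call is refused whole if a number of a shift passes 0.05 or a number of a turn 8.59, either way. A call with a gripper value outside its range is refused whole. "hand" is the closure, from -1 (fully open) to 1 (shut), set as the call begins (left out, the last holds). The fingers move at their own pace and stop on an object; "newtons" is the grip in N (left out, the last holds). Time passes only in rows, so rows that do not move let the fingers close. It gives the time, the measured TCP pose, the force, the opening and the grip force at its end, in the units of the state.
- observe(): the state, without advancing time (a new reading comes with each control period).
- read_camera(name): name is "scene" or "top" or "wrist"; returns a dict with "image" (384x512x3 uint8, red, green, blue), "fx", "fy", "cx", "cy" (pixels), "D" ([k1, k2, p1, p2, k3] as OpenCV has them; the pictures are not rectified), "position" and "orientation" of the camera in the world. Camera axes: x right, y down, z forward; pixel columns grow to the right and rows downward; lengths in m; the calibration is good to about 2 mm. A picture is of the moment at which its call begins. There is no depth.
- finish_job(): hands the job in; it is judged then, once.
Trained networks look in the newest picture that a camera, given by its name, has taken for a name from the list of things; names that differ only in an ending like _2 or _b are one class to them, and where a whole thing is asked for, a point or a joint stands for the part that bears it (a point fixed in the world has none). Each returns a list of dicts, best first, with "score" (0 to 1); they miss things now and then, are a little off and sometimes report something else, mostly with a low value. They report only what shows in the picture. A call takes as long as a camera call.
- boxes_of(label, camera): "centre" ([x, y, z] in m, in world coordinates, good to about 4 mm: the middle of the surface that is visible of it).
The state is a dict: "t": time; "qpos": joint angles; "joint_velocities": joint speeds; "tau": joint torques, N m; "ee_pos": TCP position; "tool_rot": TCP orientation; "contact_force": force on the tool from outside, world axes, zero at the start; "wrist_torque": the same for the moment, N m; "width": finger opening in m; "grasp_force": force on a finger pad.
Only numpy, scipy, OpenCV 4.12 (cv2) and the standard library are available. Lean on these libraries where they do the work, as an engineer would, in place of code of your own. Each camera call takes 0.05 s, during which the arm holds its last target. There are 200 camera calls.

## Task

The LED modules lit blue have finished their test: put each one into the white foam nest whose recess has its shape, lying flat, face up and fully down in the recess. Set them down, do not drop them, and leave the modules lit white standing where they are.

Things in the scene. Friction and masses are not known exactly. Their poses are not given: they have to be found in the camera images.
- blue_rhombus_centre (a point): LED module to be put away: a black prism 40 mm high, seen from above a rhombus (42 mm between opposite sides; diagonals 84 mm along its x, 48.5 mm along y; its sides face 60 and 120 degrees from its x, about z, and opposite), its top face lit BLUE with thin darker rows, 0.13 to 0.25 kg, loose. This point is its centre, 20 mm above its underside; z up.
- blue_square_centre (a point): LED module to be put away: a black prism 40 mm high, seen from above a square (52 x 52 mm; its sides face along its own x and y), its top face lit BLUE with thin darker rows, 0.13 to 0.25 kg, loose. This point is its centre, 20 mm above its underside; z up.
- blue_hexagon_centre (a point): LED module to be put away: a black prism 40 mm high, seen from above a regular hexagon (60 mm between opposite sides, 69 mm over the corners; its sides face along its own x and every 60 degrees from there), its top face lit BLUE with thin darker rows, 0.13 to 0.25 kg, loose. This point is its centre, 20 mm above its underside; z up.
- white_rhombus_centre (a point): LED module still under test, to be left alone: the same form and size as the blue rhombus module, but its face is lit WHITE. Loose; the point is its centre, 20 mm above its underside.
- white_square_centre (a point): LED module still under test, to be left alone: the same form and size as the blue square module, but its face is lit WHITE. Loose; the point is its centre, 20 mm above its underside.
- white_hexagon_centre (a point): LED module still under test, to be left alone: the same form and size as the blue hexagon module, but its face is lit WHITE. Loose; the point is its centre, 20 mm above its underside.
- nest_rhombus: White foam nest, 124 x 80 mm (its x, y), 12 mm high, fixed and hard, with a dark rhombus recess: floor 6 mm above the bench, 6 mm deep, 6 mm clear all round the module, outline turned in this body's axes as the module's is in its own. Origin: centre of the underside. Grip the module with the fingertips over 7 mm above its underside, or they meet the rim. A card and a tape roll 12 mm high lie between nests.
- nest_square: White foam nest, 84 x 84 mm, 12 mm high, fixed and hard, with a dark square recess: floor 6 mm above the bench, 6 mm deep, 6 mm clear all round the module, outline turned in this body's axes as the module's is in its own. Origin: centre of the underside. Grip the module with the fingertips over 7 mm above its underside, or they meet the rim. A card and a tape roll 12 mm high lie between nests.
- nest_hexagon: White foam nest, 92 x 100 mm (its x, y), 12 mm high, fixed and hard, with a dark hexagon recess: floor 6 mm above the bench, 6 mm deep, 6 mm clear all round the module, outline turned in this body's axes as the module's is in its own. Origin: centre of the underside. Grip the module with the fingertips over 7 mm above its underside, or they meet the rim. A card and a tape roll 12 mm high lie between nests.

How it is judged (in metres and radians):
At the end, for the whole second after the job is handed in: Each blue module is released and at rest in the nest of its shape: centre within 14 mm of the nest's centre from above and at most 28.5 mm above its underside (26 is fully down), tilt under 0.06 rad; each white module within 15 mm of where it stood (horizontal distance between blue_rhombus_centre and nest_rhombus below 0.014 m and z of blue_rhombus_centre in the frame of nest_rhombus below 0.0285 m and angle between each of blue_rhombus_centre, blue_square_centre, blue_hexagon_centre's own z axis and vertical below 0.06 rad and linear speed of each of blue_rhombus, blue_square, blue_hexagon below 0.02 m/s and angular speed of each of blue_rhombus, blue_square, blue_hexagon below 0.2 rad/s and contact force between the fingers and blue_rhombus below 0.1 N and horizontal distance between blue_square_centre and nest_square below 0.014 m and z of blue_square_centre in the frame of nest_square below 0.0285 m and contact force between the fingers and blue_square below 0.1 N and horizontal distance between blue_hexagon_centre and nest_hexagon below 0.014 m and z of blue_hexagon_centre in the frame of nest_hexagon below 0.0285 m and contact force between the fingers and blue_hexagon below 0.1 N and distance of each of white_rhombus_centre, white_square_centre, white_hexagon_centre from where it was at the start of the episode below 0.015 m); the robot touches nothing.
It fails at once if a blue module is let fall or thrown (faster than 0.6 m/s with no finger on it) ((linear speed of blue_rhombus above 0.6 m/s and contact force between the fingers and blue_rhombus below 0.05 N) or (linear speed of blue_square above 0.6 m/s and contact force between the fingers and blue_square below 0.05 N) or (linear speed of blue_hexagon above 0.6 m/s and contact force between the fingers and blue_hexagon below 0.05 N)).
It fails at once if a white module is moved by more than 15 mm (distance of any of white_rhombus_centre, white_square_centre, white_hexagon_centre from where it was at the start of the episode above 0.015 m).
It also fails if it takes over 90 s, if anything falls off the work surface, if the arm or the gripper's body presses on something with over 40 N, if the wrist force passes 120 N, or if a joint passes its speed limit or range.

## Working session

There is one attempt and no reset: what is moved stays moved. The work goes in short steps, Python scripts to look and compute and a tool call to move; the robot and the scene stay as the last step left them, time stands still between calls to the robot, and variables do not carry over. Pictures are saved under pics/ and viewed, at most 14 in all, crops included, and the job is handed in when it is done.

Besides the shell and the picture viewer there is one more tool, called after ">>>" as a command line: name --argument value ..., lists and objects as JSON in quotes. arm_command: Moves the arm, as the interface text tells. Its arguments: {"type":"object","properties":{"rows":{"type":"array"},"hand":{"type":"number"},"newtons":{"type":"number"}},"required":["rows"]}

```bash
mkdir -p pics; ls
python3 - <<'E'
from plant import *
import cv2
s=observe(); print(s); print(nose_length)
for n in ("top","scene"):
    c=read_camera(n); cv2.imwrite(f"pics/{n}0.png",c["image"][:,:,::-1]); print(n,{k:v for k,v in c.items() if k!="image"})
for l in ["blue_rhombus_centre","blue_square_centre","blue_hexagon_centre","white_rhombus_centre","white_square_centre","white_hexagon_centre","nest_rhombus","nest_square","nest_hexagon"]:
    print(l,[([round(x,3) for x in b["centre"]],round(b["score"],2)) for b in boxes_of(l,"top")][:4])
E
```

```text
pics
{'t': 0.0, 'qpos': array([-7.40969223e+01,  1.87322100e+01, -1.10906986e+01,  6.02750938e+01,
       -1.06855535e-03,  8.23102398e+01]), 'joint_velocities': array([ 0.04346329, -0.05427734, -0.08269678,  0.00758996,  0.01175529,
       -0.01080795]), 'tau': array([ 2.18261385e-05, -4.43402338e+01,  2.62438095e+01,  1.55692821e-02,
       -7.27063320e-05, -6.90398906e-06]), 'ee_pos': array([ 0.21997517, -0.50348888,  0.24151019]), 'tool_rot': array([[ 9.16412811e-01,  4.00234084e-01, -4.86621573e-04],
       [ 4.00234325e-01, -9.16411368e-01,  1.63988780e-03],
       [ 2.10393450e-04, -1.69757684e-03, -9.99998537e-01]]), 'contact_force': array([ 0.06181279, -0.19551286,  0.70903583]), 'wrist_torque': array([0.0245372 , 0.06200286, 0.01446321]), 'grasp_force': 0.0, 'width': 0.0859713986378364}
0.011
top {'fx': 423.83840129157875, 'fy': 423.83840129157875, 'cx': 258.4242972137864, 'cy': 192.2422107292501, 'D': array([-0.05356104,  0.        ,  0.        ,  0.        ,  0.        ]), 'position': array([0.38776792, 0.0215927 , 1.04103328]), 'orientation': array([[ 0.0074667 , -0.9875
[... 321 characters left out ...]
.06325692, 0.14938268, 0.85544396]), 'orientation': array([[-0.27560024,  0.79786877, -0.53614357],
       [ 0.96113167,  0.21917698, -0.16789094],
       [-0.01644461, -0.56157535, -0.82726217]])}
blue_rhombus_centre [([0.49, -0.054, 0.041], 0.87)]
blue_square_centre [([0.488, 0.168, 0.041], 0.8)]
blue_hexagon_centre [([0.424, -0.168, 0.043], 0.89)]
white_rhombus_centre [([0.495, -0.294, 0.044], 0.75)]
white_square_centre [([0.435, 0.06, 0.041], 0.6)]
white_hexagon_centre [([0.436, 0.29, 0.039], 0.7), ([0.648, 0.009, 0.013], 0.24)]
nest_rhombus [([0.647, 0.01, 0.01], 0.61)]
nest_square [([0.633, 0.228, 0.004], 0.64), ([0.487, -0.058, 0.04], 0.31)]
nest_hexagon [([0.439, 0.06, 0.043], 0.39)]
```

View pics/top0.png

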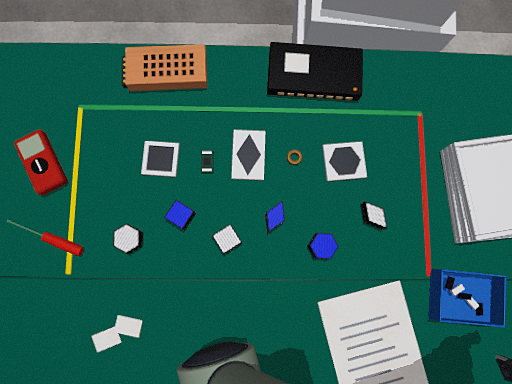

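View pics/scene0.png

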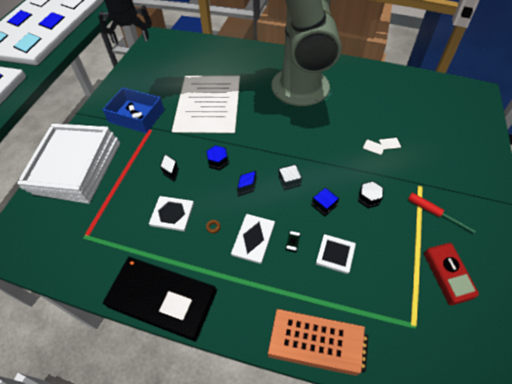

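```bash
cat > h.py <<'E'
from plant import *
import numpy as np, cv2
from scipy.optimize import least_squares
def plane(c,px,z):
    K=np.array([[c["fx"],0,c["cx"]],[0,c["fy"],c["cy"]],[0,0,1]])
    u=cv2.undistortPoints(np.float64(px).reshape(-1,1,2),K,c["D"]).reshape(-1,2)
    d=np.c_[u,np.ones(len(u))]@c["orientation"].T
    p=c["position"]; return (p+d*((z-p[2])/d[:,2:]))[:,:2]
SH={"rhombus":[(a,21) for a in(60,120,240,300)],"square":[(a,26) for a in(0,90,180,270)],"hexagon":[(a,30) for a in range(0,360,60)]}
def fit(P,faces,sym,r0):
    """fit convex polygon (face normals deg, distance mm + common growth) to outline points"""
    A=np.radians([f[0] for f in faces]); D=np.array([f[1] for f in faces])/1e3
    def res(v):
        n=np.c_[np.cos(A+v[2]),np.sin(A+v[2])]
        return ((P-v[:2])@n.T-D-v[3]).max(1)
    m=(P.min(0)+P.max(0))/2
    b=min((least_squares(res,[*m,np.radians(a),0],loss="soft_l1",f_scale=.001) for a in range(0,sym,15)),key=lambda r:r.cost)
    return b.x[:2].round(4),round(np.degrees(b.x[2])%sym,1),"grow mm",round(b.x[3]*1e3,1),"rms mm",round(1e3*np.sqrt((b.fun**2).mean()),2)
SYM={"rhombus":180,"square":90,"hexagon":60}
def mask_near(m,uv):
    n,l,st,ce=cv2.connectedComponentsWithStats(m.astype(np.uint8))
    k=min(range(1,n),key=lambda i:np.hypot(*(ce[i]-uv))+(1e3 if st[i,4]<80 else 0)); return (l==k).astype(np.uint8)
def outline(m):
    c=max(cv2.findContours(m,cv2.RETR_EXTERNAL,cv2.CHAIN_APPROX_NONE)[0],key=cv2.contourArea); return c.reshape(-1,2)
def masks(c):
    I=c["image"].astype(int); r,g,b=I[...,0],I[...,1],I[...,2]
    return (b>r+60)&(b>g+60), I.min(2)>150, (I.max(2)<100)&(I.max(2)-I.min(2)<30)
def here():
    s=observe(); R=s["tool_rot"]; return s,s["ee_pos"],np.degrees(np.arctan2(R[1,0],R[0,0]))
def go(x,y,z,gripdir):
    """print turn (tool z) and then shifts in tool axes, to reach x,y,z with closing line along gripdir deg"""
    s,p,yaw=here(); dy=(gripdir+90-yaw+90)%180-90; Y=np.radians(yaw+dy); d=np.array([x,y])-p[:2]
    print("t",round(s["t"],2),"at",p.round(4),"yaw",round(yaw,1),"turn",round(-dy,2),
     "x",round(d@[np.cos(Y),np.sin(Y)],4),"y",round(d@[np.sin(Y),-np.cos(Y)],4),"z",round(p[2]-z,4),"w",round(s["width"],4),"F",round(s["grasp_force"],1),s["contact_force"].round(1),"q1,q6",s["qpos"][[0,5]].round(0))
E
cat > m.py <<'E'
from h import *
c=read_camera("top"); B,W,K=masks(c)
for n,uv in(("rhombus",(276,216)),("square",(180,214)),("hexagon",(323,246))):
    print("blue",n,fit(plane(c,outline(mask_near(B,uv)),.04),SH[n],SYM[n],0))
for n,uv,sz in(("rhombus",(249,155),(124,80)),("square",(160,159),(84,84)),("hexagon",(345,161),(92,100))):
    print("recess",n,fit(plane(c,outline(mask_near(K,uv)),.012),[(a,d+6) for a,d in SH[n]],SYM[n],0))
    print(" nest",n,fit(plane(c,outline(mask_near(W,uv)),.012),[(0,sz[0]/2),(90,sz[1]/2),(180,sz[0]/2),(270,sz[1]/2)],180,0))
for n,uv in(("rhombus",(374,214)),("square",(228,239)),("hexagon",(127,238))):
    print("white",n,fit(plane(c,outline(mask_near(W,uv)),.04),SH[n],SYM[n],0))
E
python3 m.py
```

```text
blue rhombus (array([ 0.491 , -0.0558]), np.float64(157.3), 'grow mm', np.float64(-2.8), 'rms mm', np.float64(0.66))
blue square (array([0.4935, 0.1731]), np.float64(58.6), 'grow mm', np.float64(-2.6), 'rms mm', np.float64(0.58))
blue hexagon (array([ 0.4221, -0.171 ]), np.float64(57.5), 'grow mm', np.float64(-2.6), 'rms mm', np.float64(0.63))
recess rhombus (array([0.6484, 0.0102]), np.float64(178.3), 'grow mm', np.float64(-2.0), 'rms mm', np.float64(0.73))
 nest rhombus (array([0.6476, 0.0101]), np.float64(178.6), 'grow mm', np.float64(-1.1), 'rms mm', np.float64(0.76))
recess square (array([0.6348, 0.2287]), np.float64(87.1), 'grow mm', np.float64(-2.7), 'rms mm', np.float64(0.67))
 nest square (array([0.6344, 0.2291]), np.float64(176.5), 'grow mm', np.float64(-0.7), 'rms mm', np.float64(0.74))
recess hexagon (array([ 0.6361, -0.232 ]), np.float64(6.1), 'grow mm', np.float64(-2.6), 'rms mm', np.float64(0.67))
 nest hexagon (array([ 0.6355, -0.2328]), np.float64(5.8), 'grow mm', np.float64(-0.7), 'rms mm', np.float64(0.74))
white rhombus (array([ 0.4968, -0.2982]), np.float64(39.3), 'grow mm', np.float64(-3.2), 'rms mm', np.float64(0.72))
white square (array([0.4368, 0.0588]), np.float64(33.2), 'grow mm', np.float64(-3.3), 'rms mm', np.float64(0.6))
white hexagon (array([0.4349, 0.2943]), np.float64(31.4), 'grow mm', np.float64(-3.3), 'rms mm', np.float64(0.76))
```

```bash
python3 -c "
from h import *
go(.4221,-.171,.12,117.5)"
```

```text
t 0.6 at [ 0.2202 -0.504   0.2423] yaw 23.6 turn -3.9 x 0.3329 y -0.2022 z 0.1223 w 0.0855 F 0.0 [-0.1  0.1  0.4] q1,q6 [-74.  82.]
```

>>> arm_command --rows '[{"turn": -3.9}, {"x": 0.04, "y": -0.024, "z": 0.015}, {"x": 0.04, "y": -0.024, "z": 0.015}, {"x": 0.04, "y": -0.024, "z": 0.015}, {"x": 0.04, "y": -0.024, "z": 0.015}, {"x": 0.04, "y": -0.024, "z": 0.015}, {"x": 0.04, "y": -0.024, "z": 0.015}, {"x": 0.04, "y": -0.024, "z": 0.015}]' --hand -1 --newtons 40

```text
invalid input at $.rows[0]: expected keys x, y, z, turn
```

>>> arm_command --rows '[{"x": 0.04, "y": -0.024, "z": 0.012}, {"x": 0.013, "y": -0.01, "z": 0.005}, {}, {}]'

```text
invalid input at $.rows[0]: expected keys x, y, z, turn
```

```bash
python3 -c "
from h import *
go(.4221,-.171,.024,117.5)
c=read_camera('wrist'); cv2.imwrite('pics/w1.png',c['image'][:,:,::-1])
B,W,K=masks(c); print(fit(plane(c,outline(mask_near(B,(256,192))),.04),SH['hexagon'],60,0))"
```

```text
t 0.6 at [ 0.2202 -0.504   0.2423] yaw 23.6 turn -3.9 x 0.3329 y -0.2022 z 0.2183 w 0.0855 F 0.0 [-0.1  0.1  0.4] q1,q6 [-74.  82.]
(array([ 0.298 , -0.5152]), np.float64(24.4), 'grow mm', np.float64(37.8), 'rms mm', np.float64(9.5))
```

View pics/w1.png

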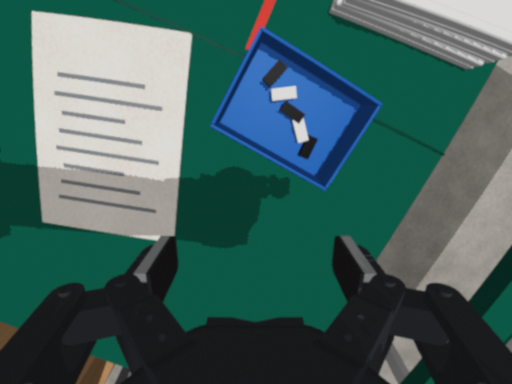

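The moves were refused because every key is required, so the wrist picture only shows the blue tray (about 297,108) below the start pose. Repeating with all keys.

>>> arm_command --rows '[{"x": 0, "y": 0, "z": 0, "turn": -3.9}, {"x": 0.04, "y": -0.024, "z": 0.015, "turn": 0}, {"x": 0.04, "y": -0.024, "z": 0.015, "turn": 0}, {"x": 0.04, "y": -0.024, "z": 0.015, "turn": 0}, {"x": 0.04, "y": -0.024, "z": 0.015, "turn": 0}, {"x": 0.04, "y": -0.024, "z": 0.015, "turn": 0}, {"x": 0.04, "y": -0.024, "z": 0.015, "turn": 0}, {"x": 0.04, "y": -0.024, "z": 0.015, "turn": 0}]' --hand -1 --newtons 40

```text
t: 1.45
ee_pos: [0.3919, -0.2243, 0.1371]
tool_rot: [[0.887, 0.461, 0.001], [0.461, -0.887, -0.001], [0.001, 0.001, -1.0]]
contact_force: [1.4, -0.5, 0.5]
width: 0.0854
grasp_force: 0.0
```

>>> arm_command --rows '[{"x": 0.04, "y": -0.024, "z": 0.012, "turn": 0}, {"x": 0.013, "y": -0.01, "z": 0.005, "turn": 0}, {"x": 0, "y": 0, "z": 0, "turn": 0}, {"x": 0, "y": 0, "z": 0, "turn": 0}]'

```text
t: 1.85
ee_pos: [0.4224, -0.1712, 0.1204]
tool_rot: [[0.887, 0.462, -0.0], [0.462, -0.887, -0.001], [-0.0, 0.0, -1.0]]
contact_force: [-0.3, -0.2, 0.8]
width: 0.0853
grasp_force: 0.0
```

```bash
python3 -c "
from h import *
go(.4221,-.171,.024,117.5)
c=read_camera('wrist'); cv2.imwrite('pics/w2.png',c['image'][:,:,::-1])
B,W,K=masks(c); print(fit(plane(c,outline(mask_near(B,(256,192))),.04),SH['hexagon'],60,0))"
```

```text
t 1.85 at [ 0.4224 -0.1712  0.1204] yaw 27.5 turn 0.05 x -0.0002 y -0.0003 z 0.0964 w 0.0853 F 0.0 [-0.3 -0.2  0.8] q1,q6 [-31. 121.]
(array([ 0.4225, -0.1717]), np.float64(57.2), 'grow mm', np.float64(-2.1), 'rms mm', np.float64(0.26))
```

View pics/w2.png

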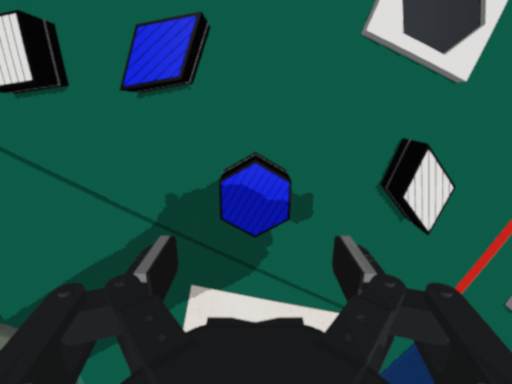

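The hexagon shows at (255,197), its flats facing the jaws. The wrist fit agrees with the top camera within 1 mm, so I'm going down.

>>> arm_command --rows '[{"x": 0, "y": 0, "z": 0.03, "turn": 0}, {"x": 0, "y": 0, "z": 0.03, "turn": 0}, {"x": 0, "y": 0, "z": 0.02, "turn": 0}, {"x": 0, "y": 0, "z": 0.016, "turn": 0}, {"x": 0, "y": 0, "z": 0, "turn": 0}]'

```text
t: 2.4
ee_pos: [0.4208, -0.1719, 0.023]
tool_rot: [[0.888, 0.459, -0.002], [0.459, -0.888, 0.001], [-0.002, -0.002, -1.0]]
contact_force: [0.1, -0.2, 0.2]
width: 0.0853
grasp_force: 0.0
```

>>> arm_command --rows '[{"x": 0, "y": 0, "z": 0, "turn": 0}, {"x": 0, "y": 0, "z": 0, "turn": 0}, {"x": 0, "y": 0, "z": 0, "turn": 0}, {"x": 0, "y": 0, "z": 0, "turn": 0}, {"x": 0, "y": 0, "z": 0, "turn": 0}, {"x": 0, "y": 0, "z": 0, "turn": 0}]' --hand 1 --newtons 40

```text
t: 3.0
ee_pos: [0.423, -0.1721, 0.0255]
tool_rot: [[0.887, 0.461, 0.001], [0.461, -0.887, -0.002], [0.0, 0.003, -1.0]]
contact_force: [-2.2, 0.2, 6.5]
width: 0.0593
grasp_force: 44.3
```

>>> arm_command --rows '[{"x": 0, "y": 0, "z": -0.01, "turn": 0}, {"x": 0, "y": 0, "z": -0.03, "turn": 0}, {"x": 0, "y": 0, "z": -0.03, "turn": 0}, {"x": 0, "y": 0, "z": 0, "turn": -4.3}, {"x": 0, "y": 0, "z": 0, "turn": -4.4}, {"x": 0, "y": 0, "z": 0, "turn": 0}]'

```text
t: 3.6
ee_pos: [0.4225, -0.1711, 0.0952]
tool_rot: [[0.807, 0.591, 0.001], [0.591, -0.807, -0.0], [0.001, 0.001, -1.0]]
contact_force: [0.1, -0.2, -2.2]
width: 0.0591
grasp_force: 44.3
```

```bash
python3 -c "
from h import *
go(.6358,-.2324,.030,126)"
```

```text
t 3.6 at [ 0.4225 -0.1711  0.0952] yaw 36.2 turn 0.2 x 0.1365 y 0.175 z 0.0652 w 0.0591 F 44.3 [ 0.1 -0.2 -2.2] q1,q6 [-31. 112.]
```

>>> arm_command --rows '[{"x": 0.014, "y": 0.0175, "z": 0, "turn": 0}, {"x": 0.0273, "y": 0.035, "z": 0, "turn": 0}, {"x": 0.0273, "y": 0.035, "z": 0, "turn": 0}, {"x": 0.0273, "y": 0.035, "z": 0, "turn": 0}, {"x": 0.0273, "y": 0.035, "z": 0, "turn": 0}, {"x": 0.0133, "y": 0.0175, "z": 0, "turn": 0}, {"x": 0, "y": 0, "z": 0, "turn": 0}, {"x": 0, "y": 0, "z": 0, "turn": 0}]'

```text
t: 4.4
ee_pos: [0.6351, -0.2313, 0.0935]
tool_rot: [[0.808, 0.59, -0.002], [0.59, -0.808, 0.001], [-0.001, -0.002, -1.0]]
contact_force: [-0.3, -0.0, -2.6]
width: 0.0587
grasp_force: 44.4
```

```bash
python3 -c "
from h import *
go(.6358,-.2324,.031,126.1)
c=read_camera('wrist'); cv2.imwrite('pics/w3.png',c['image'][:,:,::-1])"
```

```text
t 4.4 at [ 0.6351 -0.2313  0.0935] yaw 36.1 turn 0.04 x -0.0001 y 0.0014 z 0.0625 w 0.0587 F 44.4 [-0.3 -0.  -2.6] q1,q6 [-26. 118.]
```

View pics/w3.png

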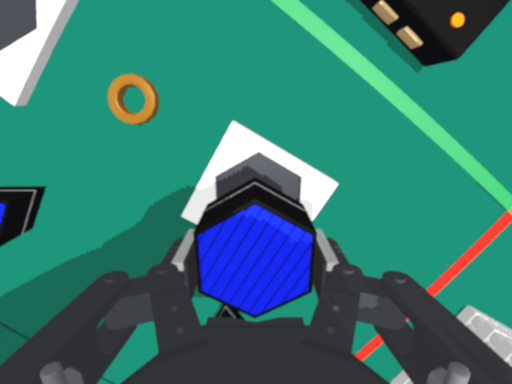

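The hexagon (255,260) is held flat and lines up with the recess corner at (258,153). Lowering it.

>>> arm_command --rows '[{"x": 0, "y": 0.001, "z": 0.02, "turn": 0}, {"x": 0, "y": 0, "z": 0.02, "turn": 0}, {"x": 0, "y": 0, "z": 0.012, "turn": 0}, {"x": 0, "y": 0, "z": 0.007, "turn": 0}, {"x": 0, "y": 0, "z": 0, "turn": 0}, {"x": 0, "y": 0, "z": 0, "turn": 0}]'

```text
t: 5.05
ee_pos: [0.6366, -0.2327, 0.036]
tool_rot: [[0.807, 0.59, 0.001], [0.59, -0.807, -0.0], [0.0, 0.001, -1.0]]
contact_force: [-0.2, 0.5, -1.1]
width: 0.059
grasp_force: 44.4
```

>>> arm_command --rows '[{"x": 0, "y": 0, "z": 0.002, "turn": 0}, {"x": 0, "y": 0, "z": 0, "turn": 0}, {"x": 0, "y": 0, "z": 0, "turn": 0}]'

```text
t: 5.35
ee_pos: [0.6366, -0.2326, 0.0337]
tool_rot: [[0.807, 0.591, 0.001], [0.591, -0.807, -0.0], [0.0, 0.001, -1.0]]
contact_force: [0.6, 0.1, -1.7]
width: 0.0592
grasp_force: 44.4
```

>>> arm_command --rows '[{"x": 0, "y": 0, "z": 0.0015, "turn": 0}, {"x": 0, "y": 0, "z": 0, "turn": 0}, {"x": 0, "y": 0, "z": 0, "turn": 0}]'

```text
t: 5.65
ee_pos: [0.6363, -0.2325, 0.0317]
tool_rot: [[0.807, 0.591, -0.0], [0.591, -0.807, 0.0], [-0.0, -0.0, -1.0]]
contact_force: [-0.1, 0.9, -2.4]
width: 0.0587
grasp_force: 44.4
```

>>> arm_command --rows '[{"x": 0, "y": 0, "z": 0.001, "turn": 0}, {"x": 0, "y": 0, "z": 0, "turn": 0}, {"x": 0, "y": 0, "z": 0, "turn": 0}]'

```text
t: 5.95
ee_pos: [0.6364, -0.2326, 0.0316]
tool_rot: [[0.807, 0.591, 0.0], [0.591, -0.807, -0.0], [0.0, 0.0, -1.0]]
contact_force: [-2.7, 1.1, 5.8]
width: 0.059
grasp_force: 45.3
```

>>> arm_command --rows '[{"x": 0, "y": 0, "z": 0, "turn": 0}, {"x": 0, "y": 0, "z": 0, "turn": 0}, {"x": 0, "y": 0, "z": 0, "turn": 0}, {"x": 0, "y": 0, "z": 0, "turn": 0}]' --hand -1

```text
t: 6.35
ee_pos: [0.6365, -0.2326, 0.0306]
tool_rot: [[0.807, 0.591, 0.0], [0.591, -0.807, 0.0], [0.0, 0.0, -1.0]]
contact_force: [0.5, -0.7, 0.4]
width: 0.0851
grasp_force: 0.0
```

>>> arm_command --rows '[{"x": 0, "y": 0, "z": -0.015, "turn": 0}, {"x": 0, "y": 0, "z": -0.035, "turn": 0}, {"x": 0, "y": 0, "z": -0.045, "turn": 0}, {"x": 0, "y": 0, "z": 0, "turn": 7.2}, {"x": 0, "y": 0, "z": 0, "turn": 7.2}, {"x": 0, "y": 0, "z": 0, "turn": 7.2}, {"x": 0, "y": 0, "z": 0, "turn": 7.2}, {"x": 0, "y": 0, "z": 0, "turn": 0}]'

```text
t: 7.15
ee_pos: [0.6367, -0.2327, 0.127]
tool_rot: [[0.992, 0.129, 0.001], [0.129, -0.992, -0.001], [0.001, 0.001, -1.0]]
contact_force: [-0.5, -0.3, 0.9]
width: 0.0852
grasp_force: 0.0
```

```bash
python3 -c "
from h import *
go(.491,-.0558,.12,97.3)"; python3 m.py | grep blue
```

```text
t 7.15 at [ 0.6367 -0.2327  0.127 ] yaw 7.4 turn 0.11 x -0.122 y -0.194 z 0.007 w 0.0852 F 0.0 [-0.5 -0.3  0.9] q1,q6 [-26. 146.]
blue rhombus (array([ 0.491 , -0.0558]), np.float64(156.8), 'grow mm', np.float64(-2.7), 'rms mm', np.float64(0.65))
blue square (array([0.495 , 0.1742]), np.float64(59.6), 'grow mm', np.float64(-3.8), 'rms mm', np.float64(2.67))
blue hexagon (array([ 0.4911, -0.0553]), np.float64(5.5), 'grow mm', np.float64(-8.6), 'rms mm', np.float64(4.64))
```

>>> arm_command --rows '[{"x": -0.022, "y": -0.034, "z": 0.001, "turn": 0}, {"x": -0.025, "y": -0.04, "z": 0.001, "turn": 0}, {"x": -0.025, "y": -0.04, "z": 0.001, "turn": 0}, {"x": -0.025, "y": -0.04, "z": 0.001, "turn": 0}, {"x": -0.025, "y": -0.04, "z": 0.001, "turn": 0}, {"x": 0, "y": 0, "z": 0, "turn": 0}, {"x": 0, "y": 0, "z": 0, "turn": 0}]'

```text
t: 7.9
ee_pos: [0.4905, -0.0553, 0.1216]
tool_rot: [[0.991, 0.132, 0.001], [0.132, -0.991, -0.001], [0.001, 0.001, -1.0]]
contact_force: [0.7, 0.1, 0.7]
width: 0.0858
grasp_force: 0.0
```

```bash
python3 -c "
from h import *
go(.491,-.0558,.024,97.1)
c=read_camera('wrist'); cv2.imwrite('pics/w4.png',c['image'][:,:,::-1])
B,W,K=masks(c); print(fit(plane(c,outline(mask_near(B,(256,192))),.04),SH['rhombus'],180,0))"
```

```text
t 7.9 at [ 0.4905 -0.0553  0.1216] yaw 7.6 turn 0.49 x 0.0004 y 0.0006 z 0.0976 w 0.0858 F 0.0 [0.7 0.1 0.7] q1,q6 [-15. 157.]
(array([ 0.4917, -0.0564]), np.float64(156.2), 'grow mm', np.float64(-2.1), 'rms mm', np.float64(0.28))
```

View pics/w4.png

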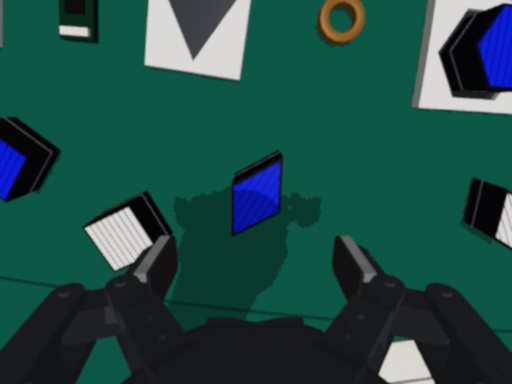

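The rhombus is at (257,195) with two sides facing the jaws, and the white square (125,235) is clear of the left finger. The hexagon is seated in its nest, at upper right.

>>> arm_command --rows '[{"x": 0.0008, "y": 0.0009, "z": 0.02, "turn": 1}, {"x": 0, "y": 0, "z": 0.03, "turn": 0}, {"x": 0, "y": 0, "z": 0.03, "turn": 0}, {"x": 0, "y": 0, "z": 0.017, "turn": 0}, {"x": 0, "y": 0, "z": 0, "turn": 0}]'

```text
t: 8.45
ee_pos: [0.491, -0.0575, 0.0217]
tool_rot: [[0.994, 0.111, -0.003], [0.111, -0.994, 0.001], [-0.003, -0.001, -1.0]]
contact_force: [-1.2, -0.9, 0.3]
width: 0.0856
grasp_force: 0.0
```

>>> arm_command --rows '[{"x": 0, "y": 0, "z": 0, "turn": 0}, {"x": 0, "y": 0, "z": 0, "turn": 0}, {"x": 0, "y": 0, "z": 0, "turn": 0}, {"x": 0, "y": 0, "z": 0, "turn": 0}, {"x": 0, "y": 0, "z": 0, "turn": 0}, {"x": 0, "y": 0, "z": 0, "turn": 0}, {"x": 0, "y": 0, "z": 0, "turn": 0}]' --hand 1

```text
t: 9.15
ee_pos: [0.4927, -0.057, 0.0251]
tool_rot: [[0.994, 0.111, 0.003], [0.111, -0.994, -0.001], [0.003, 0.001, -1.0]]
contact_force: [0.3, 0.2, 6.4]
width: 0.0413
grasp_force: 42.0
```

>>> arm_command --rows '[{"x": 0, "y": 0, "z": -0.01, "turn": 0}, {"x": 0, "y": 0, "z": -0.03, "turn": 0}, {"x": 0, "y": 0, "z": -0.03, "turn": 0}, {"x": 0, "y": 0, "z": 0, "turn": -7.4}, {"x": 0, "y": 0, "z": 0, "turn": -7.4}, {"x": 0, "y": 0, "z": 0, "turn": -7.4}, {"x": 0, "y": 0, "z": 0, "turn": 0}]'

```text
t: 9.85
ee_pos: [0.491, -0.0565, 0.0943]
tool_rot: [[0.878, 0.479, -0.0], [0.479, -0.878, -0.0], [-0.0, -0.0, -1.0]]
contact_force: [-0.6, -0.0, -3.0]
width: 0.0411
grasp_force: 41.4
```

```bash
python3 -c "
from h import *
go(.6481,.0102,.030,118.4)"
```

```text
t 9.85 at [ 0.491  -0.0565  0.0943] yaw 28.6 turn 0.19 x 0.1699 y 0.016 z 0.0643 w 0.0411 F 41.4 [-0.6 -0.  -3. ] q1,q6 [-15. 136.]
```

>>> arm_command --rows '[{"x": 0.025, "y": 0.002, "z": 0, "turn": 0}, {"x": 0.04, "y": 0.004, "z": 0, "turn": 0}, {"x": 0.04, "y": 0.004, "z": 0, "turn": 0}, {"x": 0.04, "y": 0.004, "z": 0, "turn": 0}, {"x": 0.025, "y": 0.002, "z": 0, "turn": 0}, {"x": 0, "y": 0, "z": 0, "turn": 0}, {"x": 0, "y": 0, "z": 0, "turn": 0}, {"x": 0, "y": 0, "z": 0, "turn": 0}]'

```text
t: 10.65
ee_pos: [0.6467, 0.0104, 0.0934]
tool_rot: [[0.879, 0.477, -0.002], [0.477, -0.879, 0.0], [-0.002, -0.001, -1.0]]
contact_force: [-0.3, -0.2, -2.7]
width: 0.0414
grasp_force: 41.2
```

```bash
python3 -c "
from h import *
go(.6481,.0102,.036,118.4)
c=read_camera('wrist'); cv2.imwrite('pics/w5.png',c['image'][:,:,::-1])
B,W,K=masks(c); print(fit(plane(c,outline(mask_near(B,(256,260))),observe()['ee_pos'][2]+.015),SH['rhombus'],180,0))"
```

```text
t 10.65 at [0.6467 0.0104 0.0934] yaw 28.5 turn 0.11 x 0.0011 y 0.0008 z 0.0574 w 0.0414 F 41.2 [-0.3 -0.2 -2.7] q1,q6 [ -6. 146.]
(array([0.6462, 0.0096]), np.float64(178.8), 'grow mm', np.float64(-2.2), 'rms mm', np.float64(0.2))
```

View pics/w5.png

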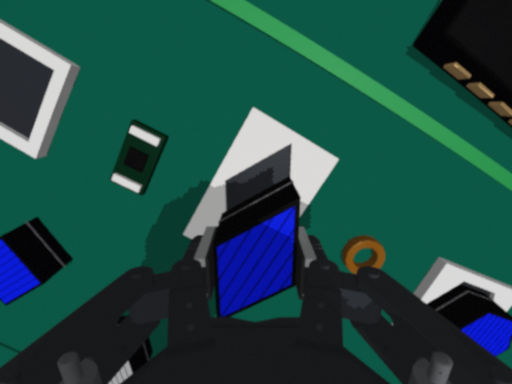

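The rhombus (257,260) is held flat and is parallel to its recess (tip at 292,145). Nudging about 1.5 mm and lowering.

>>> arm_command --rows '[{"x": 0.001, "y": 0.0005, "z": 0.02, "turn": 0}, {"x": 0, "y": 0, "z": 0.02, "turn": 0}, {"x": 0, "y": 0, "z": 0.012, "turn": 0}, {"x": 0, "y": 0, "z": 0.007, "turn": 0}, {"x": 0, "y": 0, "z": 0, "turn": 0}, {"x": 0, "y": 0, "z": 0, "turn": 0}]'

```text
t: 11.3
ee_pos: [0.6497, 0.0105, 0.0354]
tool_rot: [[0.878, 0.478, 0.001], [0.478, -0.878, -0.0], [0.001, 0.0, -1.0]]
contact_force: [0.8, -0.4, -1.6]
width: 0.0413
grasp_force: 41.3
```

>>> arm_command --rows '[{"x": 0, "y": 0, "z": 0.003, "turn": 0}, {"x": 0, "y": 0, "z": 0, "turn": 0}, {"x": 0, "y": 0, "z": 0, "turn": 0}]'

```text
t: 11.6
ee_pos: [0.6496, 0.0107, 0.0321]
tool_rot: [[0.878, 0.479, 0.001], [0.479, -0.878, -0.0], [0.0, 0.0, -1.0]]
contact_force: [-0.4, 0.3, -1.8]
width: 0.0415
grasp_force: 41.3
```

>>> arm_command --rows '[{"x": 0, "y": 0, "z": 0.0012, "turn": 0}, {"x": 0, "y": 0, "z": 0, "turn": 0}, {"x": 0, "y": 0, "z": 0, "turn": 0}]'

```text
t: 11.9
ee_pos: [0.6497, 0.0107, 0.0311]
tool_rot: [[0.878, 0.479, 0.001], [0.479, -0.878, -0.0], [0.001, 0.0, -1.0]]
contact_force: [-1.1, 0.1, 3.5]
width: 0.0412
grasp_force: 41.7
```

>>> arm_command --rows '[{"x": 0, "y": 0, "z": 0, "turn": 0}, {"x": 0, "y": 0, "z": 0, "turn": 0}, {"x": 0, "y": 0, "z": 0, "turn": 0}, {"x": 0, "y": 0, "z": 0, "turn": 0}, {"x": 0, "y": 0, "z": 0, "turn": 0}]' --hand -1

```text
t: 12.4
ee_pos: [0.6493, 0.0107, 0.0305]
tool_rot: [[0.878, 0.479, -0.0], [0.479, -0.878, 0.0], [-0.0, -0.0, -1.0]]
contact_force: [0.1, 0.5, -0.9]
width: 0.0853
grasp_force: 0.0
```

>>> arm_command --rows '[{"x": 0, "y": 0, "z": -0.015, "turn": 0}, {"x": 0, "y": 0, "z": -0.035, "turn": 0}, {"x": 0, "y": 0, "z": -0.04, "turn": 0}, {"x": 0, "y": 0, "z": 0, "turn": -7.5}, {"x": 0, "y": 0, "z": 0, "turn": -7.5}, {"x": 0, "y": 0, "z": 0, "turn": -7.5}, {"x": 0, "y": 0, "z": 0, "turn": -7.5}, {"x": 0, "y": 0, "z": 0, "turn": 0}]'

```text
t: 13.2
ee_pos: [0.6497, 0.0107, 0.1218]
tool_rot: [[0.521, 0.853, 0.001], [0.853, -0.521, -0.0], [0.001, 0.001, -1.0]]
contact_force: [0.1, -0.4, 0.1]
width: 0.0854
grasp_force: 0.0
```

```bash
python3 -c "
from h import *
go(.4937,.1733,.12,148.6)"
```

```text
t 13.2 at [0.6497 0.0107 0.1218] yaw 58.6 turn -0.02 x 0.0575 y -0.2179 z 0.0018 w 0.0854 F 0.0 [ 0.1 -0.4  0.1] q1,q6 [ -6. 116.]
```

>>> arm_command --rows '[{"x": 0.0055, "y": -0.018, "z": 0, "turn": 0}, {"x": 0.0105, "y": -0.04, "z": 0, "turn": 0}, {"x": 0.0105, "y": -0.04, "z": 0, "turn": 0}, {"x": 0.0105, "y": -0.04, "z": 0, "turn": 0}, {"x": 0.0105, "y": -0.04, "z": 0, "turn": 0}, {"x": 0.01, "y": -0.04, "z": 0.001, "turn": 0}, {"x": 0, "y": 0, "z": 0, "turn": 0}, {"x": 0, "y": 0, "z": 0, "turn": 0}]'

```text
t: 14.0
ee_pos: [0.4933, 0.174, 0.1204]
tool_rot: [[0.521, 0.853, 0.001], [0.853, -0.521, -0.0], [0.001, 0.001, -1.0]]
contact_force: [0.2, -0.2, -0.6]
width: 0.0854
grasp_force: 0.0
```

```bash
python3 -c "
from h import *
go(.4937,.1733,.024,148.6)
c=read_camera('wrist'); cv2.imwrite('pics/w6.png',c['image'][:,:,::-1])
B,W,K=masks(c); print(fit(plane(c,outline(mask_near(B,(256,192))),.04),SH['square'],90,0))"
```

```text
t 14.0 at [0.4933 0.174  0.1204] yaw 58.6 turn -0.02 x -0.0004 y 0.0007 z 0.0964 w 0.0854 F 0.0 [ 0.2 -0.2 -0.6] q1,q6 [ 11. 133.]
(array([0.4943, 0.1723]), np.float64(58.8), 'grow mm', np.float64(-2.2), 'rms mm', np.float64(0.27))
```

View pics/w6.png

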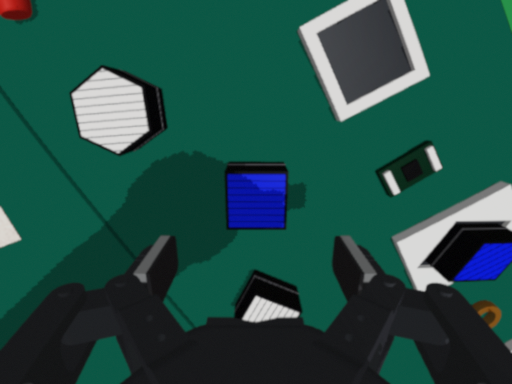

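The square is at (256,200), parallel to the jaws. The white square (270,300) lies beside the jaws' path and well below the gripper body. Going down.

>>> arm_command --rows '[{"x": -0.0006, "y": 0.0012, "z": 0.02, "turn": 0}, {"x": 0, "y": 0, "z": 0.03, "turn": 0}, {"x": 0, "y": 0, "z": 0.03, "turn": 0}, {"x": 0, "y": 0, "z": 0.016, "turn": 0}, {"x": 0, "y": 0, "z": 0, "turn": 0}]'

```text
t: 14.55
ee_pos: [0.4934, 0.1708, 0.0215]
tool_rot: [[0.524, 0.852, -0.004], [0.852, -0.524, -0.001], [-0.003, -0.003, -1.0]]
contact_force: [-0.4, -0.6, 0.8]
width: 0.0855
grasp_force: 0.0
```

>>> arm_command --rows '[{"x": 0, "y": 0, "z": 0, "turn": 0}, {"x": 0, "y": 0, "z": 0, "turn": 0}, {"x": 0, "y": 0, "z": 0, "turn": 0}, {"x": 0, "y": 0, "z": 0, "turn": 0}, {"x": 0, "y": 0, "z": 0, "turn": 0}, {"x": 0, "y": 0, "z": 0, "turn": 0}, {"x": 0, "y": 0, "z": 0, "turn": 0}]' --hand 1

```text
t: 15.25
ee_pos: [0.4953, 0.1724, 0.025]
tool_rot: [[0.521, 0.853, 0.003], [0.853, -0.521, 0.0], [0.002, 0.002, -1.0]]
contact_force: [-0.0, -1.0, 5.7]
width: 0.051
grasp_force: 43.5
```

>>> arm_command --rows '[{"x": 0, "y": 0, "z": -0.01, "turn": 0}, {"x": 0, "y": 0, "z": -0.03, "turn": 0}, {"x": 0, "y": 0, "z": -0.03, "turn": 0}, {"x": 0, "y": 0, "z": 0, "turn": -7.1}, {"x": 0, "y": 0, "z": 0, "turn": -7.1}, {"x": 0, "y": 0, "z": 0, "turn": -7.1}, {"x": 0, "y": 0, "z": 0, "turn": -7.1}, {"x": 0, "y": 0, "z": 0, "turn": 0}]'

```text
t: 16.05
ee_pos: [0.4937, 0.1723, 0.094]
tool_rot: [[0.053, 0.999, -0.0], [0.999, -0.053, -0.0], [-0.0, -0.0, -1.0]]
contact_force: [-0.6, -0.2, -2.4]
width: 0.0511
grasp_force: 42.7
```

```bash
python3 -c "
from h import *
go(.6347,.2289,.030,176.9)"
```

```text
t 16.05 at [0.4937 0.1723 0.094 ] yaw 87.0 turn 0.09 x 0.0642 y 0.1377 z 0.064 w 0.0511 F 42.7 [-0.6 -0.2 -2.4] q1,q6 [ 11. 104.]
```

>>> arm_command --rows '[{"x": 0.009, "y": 0.0185, "z": 0, "turn": 0}, {"x": 0.0155, "y": 0.0335, "z": 0, "turn": 0}, {"x": 0.0155, "y": 0.0335, "z": 0, "turn": 0}, {"x": 0.0155, "y": 0.0335, "z": 0, "turn": 0}, {"x": 0.009, "y": 0.0185, "z": 0, "turn": 0}, {"x": 0, "y": 0, "z": 0, "turn": 0}, {"x": 0, "y": 0, "z": 0, "turn": 0}, {"x": 0, "y": 0, "z": 0, "turn": 0}]'

```text
t: 16.85
ee_pos: [0.6332, 0.229, 0.0933]
tool_rot: [[0.054, 0.999, -0.002], [0.999, -0.054, -0.001], [-0.001, -0.002, -1.0]]
contact_force: [0.1, 0.4, -2.3]
width: 0.0516
grasp_force: 42.9
```

```bash
python3 -c "
from h import *
go(.6347,.2289,.036,176.9)
c=read_camera('wrist'); cv2.imwrite('pics/w7.png',c['image'][:,:,::-1])
B,W,K=masks(c); print(fit(plane(c,outline(mask_near(B,(256,260))),observe()['ee_pos'][2]+.015),SH['square'],90,0))"
```

```text
t 16.85 at [0.6332 0.229  0.0933] yaw 86.9 turn 0.03 x -0.0 y 0.0015 z 0.0573 w 0.0516 F 42.9 [ 0.1  0.4 -2.3] q1,q6 [ 14. 107.]
(array([0.6337, 0.2282]), np.float64(87.0), 'grow mm', np.float64(-2.1), 'rms mm', np.float64(0.11))
```

View pics/w7.png

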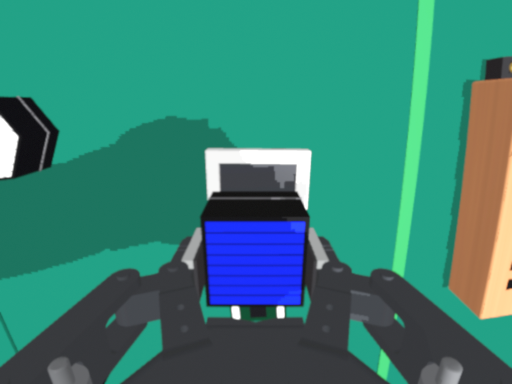

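The square (255,262) is parallel to the recess (258,178) and about 1 mm off centre. Lowering it.

>>> arm_command --rows '[{"x": 0, "y": 0.0005, "z": 0.02, "turn": 0}, {"x": 0, "y": 0, "z": 0.02, "turn": 0}, {"x": 0, "y": 0, "z": 0.012, "turn": 0}, {"x": 0, "y": 0, "z": 0.007, "turn": 0}, {"x": 0, "y": 0, "z": 0, "turn": 0}, {"x": 0, "y": 0, "z": 0, "turn": 0}]'

```text
t: 17.5
ee_pos: [0.6356, 0.2295, 0.0352]
tool_rot: [[0.053, 0.999, 0.001], [0.999, -0.053, 0.0], [0.0, 0.001, -1.0]]
contact_force: [0.0, -0.2, -2.1]
width: 0.0513
grasp_force: 42.9
```

>>> arm_command --rows '[{"x": 0, "y": 0, "z": 0.003, "turn": 0}, {"x": 0, "y": 0, "z": 0.001, "turn": 0}, {"x": 0, "y": 0, "z": 0, "turn": 0}, {"x": 0, "y": 0, "z": 0, "turn": 0}]'

```text
t: 17.9
ee_pos: [0.6356, 0.2295, 0.031]
tool_rot: [[0.053, 0.999, 0.001], [0.999, -0.053, 0.0], [0.0, 0.001, -1.0]]
contact_force: [-0.1, -0.1, -0.1]
width: 0.051
grasp_force: 42.9
```

Just touching (−2.1 N to −0.1 N), so I'm pressing a hair more, releasing and retreating.

>>> arm_command --rows '[{"x": 0, "y": 0, "z": 0.0005, "turn": 0}, {"x": 0, "y": 0, "z": 0, "turn": 0}]'

```text
t: 18.1
ee_pos: [0.6356, 0.2295, 0.031]
tool_rot: [[0.052, 0.999, 0.001], [0.999, -0.052, 0.0], [0.0, 0.001, -1.0]]
contact_force: [-1.5, -1.0, 5.0]
width: 0.0518
grasp_force: 43.6
```

>>> arm_command --rows '[{"x": 0, "y": 0, "z": 0, "turn": 0}, {"x": 0, "y": 0, "z": 0, "turn": 0}, {"x": 0, "y": 0, "z": 0, "turn": 0}, {"x": 0, "y": 0, "z": 0, "turn": 0}, {"x": 0, "y": 0, "z": 0, "turn": 0}]' --hand -1

```text
t: 18.6
ee_pos: [0.6351, 0.2294, 0.0299]
tool_rot: [[0.052, 0.999, -0.0], [0.999, -0.052, -0.0], [-0.0, -0.0, -1.0]]
contact_force: [0.2, -0.0, -0.9]
width: 0.0855
grasp_force: 0.0
```

>>> arm_command --rows '[{"x": 0, "y": 0, "z": -0.015, "turn": 0}, {"x": 0, "y": 0, "z": -0.035, "turn": 0}, {"x": 0, "y": 0, "z": -0.045, "turn": 0}, {"x": 0, "y": 0, "z": -0.045, "turn": 0}, {"x": 0, "y": -0.045, "z": 0, "turn": 0}, {"x": 0, "y": -0.045, "z": 0, "turn": 0}, {"x": 0, "y": -0.045, "z": 0, "turn": 0}, {"x": 0, "y": 0, "z": 0, "turn": 0}]'

```text
t: 19.4
ee_pos: [0.4927, 0.236, 0.17]
tool_rot: [[0.05, 0.999, -0.007], [0.999, -0.05, -0.002], [-0.002, -0.007, -1.0]]
contact_force: [-0.1, -0.4, 0.1]
width: 0.0853
grasp_force: 0.0
```

```bash
cat > v.py <<'E'
from h import *
c=read_camera("top"); B,W,K=masks(c); cv2.imwrite("pics/top1.png",cv2.resize(c["image"][80:280,60:460,::-1],None,fx=2,fy=2))
for n,uv in(("rhombus",(249,155)),("square",(160,159)),("hexagon",(345,161))):
    print("blue",n,fit(plane(c,outline(mask_near(B,uv)),.046),SH[n],SYM[n],0))
for n,uv in(("rhombus",(374,214)),("square",(228,239)),("hexagon",(127,238))):
    print("white",n,fit(plane(c,outline(mask_near(W,uv)),.04),SH[n],SYM[n],0))
E
python3 v.py
```

```text
blue rhombus (array([0.6484, 0.0109]), np.float64(178.6), 'grow mm', np.float64(-2.8), 'rms mm', np.float64(0.62))
blue square (array([0.6354, 0.2292]), np.float64(87.2), 'grow mm', np.float64(-2.7), 'rms mm', np.float64(0.78))
blue hexagon (array([ 0.6363, -0.2316]), np.float64(4.9), 'grow mm', np.float64(-2.6), 'rms mm', np.float64(0.7))
white rhombus (array([ 0.4969, -0.2981]), np.float64(39.3), 'grow mm', np.float64(-3.3), 'rms mm', np.float64(0.69))
white square (array([0.4368, 0.0588]), np.float64(33.2), 'grow mm', np.float64(-3.3), 'rms mm', np.float64(0.6))
white hexagon (array([0.4377, 0.2944]), np.float64(32.9), 'grow mm', np.float64(-4.8), 'rms mm', np.float64(4.95))
```

View pics/top1.png

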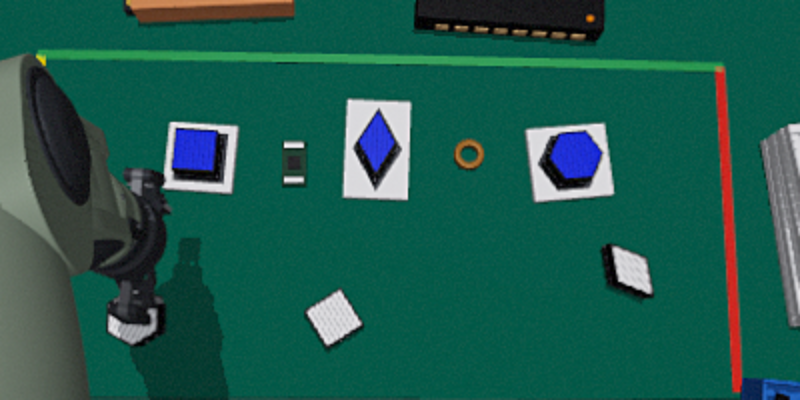

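All three blue modules sit in their nests: square (197,155), rhombus (377,145) and hexagon (573,158). Each is within about 1 mm of its nest centre. The whites have not moved; the white hexagon is only partly hidden by the gripper, which stands clear above it.

```bash
python3 -c "
from plant import *
print(finish_job())"
```

```text
the job is handed in; nothing more can be done
None
```

The job is handed in: all three blue modules are in their matching nests, within about 1 mm of centre by the top camera, and no white module was touched; no verdict came back.

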